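# Make up the oil and the hydrosol kits for the separating funnels

## Task

Make up the two draw-off kits for the distillation. The blue tray is the oil kit: put the amber vial with the black cap, the red joint clip and the boss head in it; the yellow tray is the hydrosol kit: put the white bottle with the blue cap and the green joint clip in it. Set each thing down gently on the tray's floor, the same way up as it stands now and not on top of another, and leave the rest of the stock (white-capped vial, red-capped bottle, blue clip) where it is.

Things in the scene. Friction and masses are not known exactly. Their poses are not given: they have to be found in the camera images.
- oil_vial_centre (a point): Amber glass vial with a black screw cap and a plain paper label, standing upright: body 30 mm in diameter up to 46 mm, cap 23 mm in diameter, 70 mm high in all. About 50 g. Origin: on its axis, half-way up; z up. 
- water_bottle_centre (a point): White plastic bottle with a blue screw cap, standing upright: body 46 mm in diameter up to 62 mm, cap 30 mm in diameter, 92 mm high in all. About 80 g. Origin: on its axis, half-way up; z up. 
- red_clip_centre (a point): C-shaped red plastic ground-joint clip standing flat: two thin rings one above the other joined by short bars, outside diameter 42 mm, 24 mm high, hollow, its mouth towards +x of its own frame (the lips end 14 mm from the axis); its sides (+y and -y, 42 mm apart) are plain to grip. 20 g. Origin: on its axis, half-way up; z up. 
- green_clip_centre (a point): C-shaped green plastic ground-joint clip standing flat: two thin rings one above the other joined by short bars, outside diameter 42 mm, 24 mm high, hollow, its mouth towards +x of its own frame (the lips end 14 mm from the axis); its sides (+y and -y, 42 mm apart) are plain to grip. 20 g. Origin: on its axis, half-way up; z up. 
- boss_head_centre (a point): Boss head (clamp holder for a stand rod), grey cast aluminium with two brass thumbscrews: a block of two C-jaws, 30 mm (its x) by 28 mm (its y) by 40 mm high, the thumbscrews sticking out to about 32 mm from the centre on its +x and -x sides; the +y and -y sides, 28 mm apart, are free to grip over the full height. 150 g. Origin: on its axis, half-way up; z up. 
- blue_tray: Blue plastic kit tray, shallow and open, fixed on the bench: outside 168 mm (its x) by 208 mm (its y), plus a rim 6 mm wider all round; inside 160 by 200 mm; walls and floor 4 mm thick, rim 24 mm above the bench. Origin: centre of its underside, z up (the inner floor is 4 mm above it).
- yellow_tray: Yellow plastic kit tray, shallow and open, fixed on the bench: outside 168 mm (its x) by 208 mm (its y), plus a rim 6 mm wider all round; inside 160 by 200 mm; walls and floor 4 mm thick, rim 24 mm above the bench. Origin: centre of its underside, z up (the inner floor is 4 mm above it).
- spare_vial_centre (a point): Amber glass vial with a white screw cap and a plain paper label, standing upright: body 30 mm in diameter up to 46 mm, cap 23 mm in diameter, 70 mm high in all. About 50 g. Origin: on its axis, half-way up; z up. Spare stock, belongs to neither kit.
- spare_bottle_centre (a point): White plastic bottle with a red screw cap, standing upright: body 46 mm in diameter up to 62 mm, cap 30 mm in diameter, 92 mm high in all. About 80 g. Origin: on its axis, half-way up; z up. Spare stock, belongs to neither kit.
- spare_clip_centre (a point): C-shaped blue plastic ground-joint clip standing flat: two thin rings one above the other joined by short bars, outside diameter 42 mm, 24 mm high, hollow, its mouth towards +x of its own frame (the lips end 14 mm from the axis); its sides (+y and -y, 42 mm apart) are plain to grip. 20 g. Origin: on its axis, half-way up; z up. Spare stock, belongs to neither kit.

How it is judged (in metres and radians):
At the end, for the whole second after the job is handed in: Black-capped vial, red clip and boss head in the blue tray, blue-capped bottle and green clip in the yellow: each centre within 70 mm (tray x) and 90 mm (tray y) of the tray's centre, within 5 mm of its resting height on the floor, upright within 0.15 rad, and at rest (x of oil_vial_centre in the frame of blue_tray between -0.07 and 0.07 m and y of oil_vial_centre in the frame of blue_tray between -0.09 and 0.09 m and z of oil_vial_centre in the frame of blue_tray between 0.034 and 0.044 m and angle between each of oil_vial_centre, red_clip_centre, boss_head_centre, water_bottle_centre, green_clip_centre's own z axis and vertical below 0.15 rad and linear speed of each of oil_vial, red_clip, boss_head, water_bottle, green_clip below 0.02 m/s and x of red_clip_centre in the frame of blue_tray between -0.07 and 0.07 m and y of red_clip_centre in the frame of blue_tray between -0.09 and 0.09 m and z of red_clip_centre in the frame of blue_tray between 0.011 and 0.021 m and x of boss_head_centre in the frame of blue_tray between -0.07 and 0.07 m and y of boss_head_centre in the frame of blue_tray between -0.09 and 0.09 m and z of boss_head_centre in the frame of blue_tray between 0.019 and 0.029 m and x of water_bottle_centre in the frame of yellow_tray between -0.07 and 0.07 m and y of water_bottle_centre in the frame of yellow_tray between -0.09 and 0.09 m and z of water_bottle_centre in the frame of yellow_tray between 0.045 and 0.055 m and x of green_clip_centre in the frame of yellow_tray between -0.07 and 0.07 m and y of green_clip_centre in the frame of yellow_tray between -0.09 and 0.09 m and z of green_clip_centre in the frame of yellow_tray between 0.011 and 0.021 m); the robot touches nothing.
It fails at once if a piece of stock that belongs to neither kit is shifted by more than 20 mm (distance of any of spare_vial_centre, spare_bottle_centre, spare_clip_centre from where it was at the start of the episode above 0.02 m).
It fails at once if the amber vial or the blue-capped bottle is knocked over (angle between any of oil_vial_centre, water_bottle_centre's own z axis and vertical above 0.9 rad).
It fails at once if one of the five things comes down at more than 0.6 m/s (dropped from about 20 mm or more) ((linear speed of oil_vial above 0.6 m/s and height (world z) of oil_vial_centre below 0.049 m) or (linear speed of red_clip above 0.6 m/s and height (world z) of red_clip_centre below 0.026 m) or (linear speed of boss_head above 0.6 m/s and height (world z) of boss_head_centre below 0.034 m) or (linear speed of water_bottle above 0.6 m/s and height (world z) of water_bottle_centre below 0.06 m) or (linear speed of green_clip above 0.6 m/s and height (world z) of green_clip_centre below 0.026 m)).
It also fails if it takes over 118 s, if anything falls off the work surface, if the arm or the gripper's body presses on something with over 40 N, if the wrist force passes 120 N, or if a joint passes its speed limit or range.

## Robot

A 6-joint arm with a two-finger parallel gripper is mounted at the origin on the work surface. World frame = base frame: x ahead of the robot, y to its left, z up, the work surface at z = 0. Lengths are in mm, angles in rad, forces in N, time in s.
With the tool pointing down it reaches from about 325 to 750 mm from the base axis. Payload 7.6 kg.
Tool frame: the origin (TCP) lies between the finger pads; the fingertips stand 14 mm ahead of it and the grasp point (between the pads) lies 5 mm behind it; z points along the fingers, y is the line along which they close (so a half turn about z gives the same grasp; the last joint's range is limited). The gripper opens to 85 mm and grips with 20 to 120 N. Pads are 22 mm wide; open, the fingers measure 114 mm over their backs; the gripper's body (76 mm by 85 mm) begins 54 mm behind the grasp point. The pads swing forward as they close: fully open they stand 13 mm farther back than shut.
Start: joints at [1.21, 0.052, 1.401, -0, 1.689, -0.07], TCP at [150.51, 502.982, 245.323] pointing down, gripper open.
Joint ranges: [-2.9, 2.9], [-0.91, 2.17], [0.12, 2.37], [-1.06, 4.2], [0.26, 2.73], [-2.93, 2.93]. Speed limits (rad/s): [2.57, 2.57, 3.01, 3.14, 3.14, 3.14].

## Interface

Orientations are given as [roll, pitch, yaw] about the fixed x, y, z axes, in that order (R = Rz(yaw) Ry(pitch) Rx(roll)).
In Python, from plant import r gives the robot as it stands.
- The arm moves only by the tool play_rows, never from a script. Its argument "targets" is a list of rows, each a list of 7 numbers: the shift along the world's x, y, z in mm, then the turn, a rotation vector about the world's x, y, z in degrees, then the gripper's target within -1 to 1 (shut at 1, half-way at 0, fully open at -1). In form: [[dx, dy, dz, wx, wy, wz, jaw], ...]. A call has 1 to 8 rows; each row shifts and turns the commanded pose from where the row before left it; what a row does not reach is not made up. A row lasts 1/12 s, in which the tool goes at most 41.7 mm and 7.16 degrees, less where a joint would pass 70% of its speed; a pose out of reach is approached as far as the arm can. A call is refused whole if a number of a shift passes 41.7 or a number of a turn 7.16, either way. A call with a gripper value outside its range is refused whole. The fingers move at their own pace and stop on an object; "force" is the grip in N (left out, the last holds). Time passes only in rows, so rows that do not move let the fingers close. It gives the time, the measured TCP pose, the force, the opening and the grip force at its end, in the units of the state.
- r.observe(): the state, without advancing time (a new reading comes with each control period).
- r.get_image(name): name is "scene" or "top" or "wrist"; returns (picture, depth): 480x640x3 uint8, red, green, blue; 480x640 float32, mm along the optical axis (not along the pixel's ray), 0 where there is no reading.
- r.camera_model(name): a dict with "intrinsics" (3x3 intrinsics, pixels), "world_to_cam" (4x4, takes a point from world to camera coordinates). Camera axes: x right, y down, z forward; pixel columns grow to the right and rows downward; lengths in mm; the calibration is good to about 2 mm. A picture is of the moment at which its call begins: read the wrist's pose just before it. camera_model takes no time and is no camera call; for the wrist camera it gives the pose at the moment of the call.
- r.close_job(): hands the job in; it is judged then, once.
Trained networks look in the newest picture that a camera, given by its name, has taken for a name from the list of things; names that differ only in an ending like _2 or _b are one class to them, and where a whole thing is asked for, a point or a joint stands for the part that bears it (a point fixed in the world has none). Each returns a list of dicts, best first, with "score" (0 to 1); they miss things now and then, are a little off and sometimes report something else, mostly with a low value. They report only what shows in the picture. A call takes as long as a camera call.
- r.spot_in(label, camera): "point" ([x, y, z] in mm, in world coordinates, good to about 4 mm: the middle of the surface that is visible of it).
- r.place_of(label, camera): "point" ([x, y, z] in mm, in world coordinates, good to about 4 mm: a listed point, or the origin of a listed thing).
The state is a dict: "clock": time; "joints": joint angles; "dq": joint speeds; "joint_efforts": joint torques, N m; "tool_pos": TCP position; "ee_rot": TCP orientation; "wrist_force": force on the tool from outside, world axes, zero at the start; "moment": the same for the moment, N m; "finger_gap": finger opening in mm; "finger_force": force on a finger pad.
Only numpy, scipy, OpenCV 4.12 (cv2) and the standard library are available. Lean on these libraries where they do the work, as an engineer would, in place of code of your own. Each camera call takes 0.05 s, during which the arm holds its last target. There are 200 camera calls.

## Working session

There is one attempt and no reset: what is moved stays moved. The work goes in short steps, Python scripts to look and compute and a tool call to move; the robot and the scene stay as the last step left them, time stands still between calls to the robot, and variables do not carry over. Pictures are saved under pics/ and viewed, at most 14 in all, crops included, and the job is handed in when it is done.

Besides the shell and the picture viewer there is one more tool, called after "Call:" in YAML: its name, and indented under it one key for each argument. play_rows: Moves the arm, as the interface text tells. Its arguments: {"type":"object","properties":{"targets":{"type":"array"},"force":{"type":"number"}},"required":["targets"]}

```bash
mkdir -p pics; cat > look.py <<'E'
import cv2,sys
from plant import r
def save(cam,name):
    im,d=r.get_image(cam); cv2.imwrite(f'pics/{name}.png',im[:,:,::-1]); return im,d
E
python3 - <<'E'
from look import *
save('top','top0'); 
s=r.observe(); print(s['clock'],s['tool_pos'],s['ee_rot'],s['finger_gap'])
for n in ['oil_vial_centre','water_bottle_centre','red_clip_centre','green_clip_centre','boss_head_centre','blue_tray','yellow_tray','spare_vial_centre','spare_bottle_centre','spare_clip_centre']:
    print(n,[([round(float(v)) for v in q['point']],round(q['score'],2)) for q in r.place_of(n,'top')[:3]])
m=r.camera_model('top');print(m)
E
```

```text
0.05 [150.39873978 502.70924122 244.49428834] [-3.14007339e+00 -1.21459405e-04  2.85076296e+00] 85.5220568488502
oil_vial_centre [([631, 3, 35], 0.59)]
water_bottle_centre [([449, 105, 48], 0.96)]
red_clip_centre [([635, -90, 10], 0.6)]
green_clip_centre [([533, -107, 12], 0.46)]
boss_head_centre [([448, -7, 18], 0.78)]
blue_tray [([473, 332, 0], 0.66)]
yellow_tray [([524, -332, 0], 0.93)]
spare_vial_centre [([539, 100, 35], 0.73), ([446, -5, 19], 0.25)]
spare_bottle_centre [([540, -2, 45], 0.85)]
spare_clip_centre [([437, -95, 13], 0.68)]
{'intrinsics': array([[492.59154968,   0.        , 318.52349291],
       [  0.        , 492.59154968, 236.18185001],
       [  0.        ,   0.        ,   1.        ]]), 'world_to_cam': array([[ 9.63655155e-03, -9.99852710e-01,  1.42019183e-02,
        -1.15180719e+01],
       [-9.81379060e-01, -1.21813328e-02, -1.91694434e-01,
         5.48851613e+02],
       [ 1.91839198e-01, -1.20901919e-02, -9.81351899e-01,
         9.12753978e+02],
       [ 0.00000000e+00,  0.00000000e+00,  0.00000000e+00,
         1.00000000e+00]])}
```

View pics/top0.png

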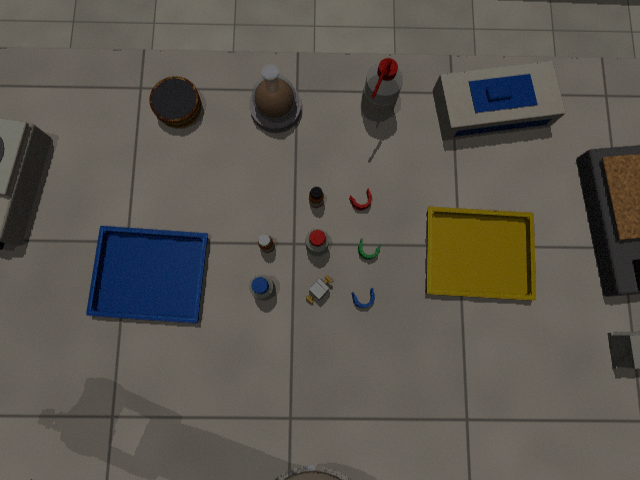

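```bash
python3 - <<'E'
import cv2
im=cv2.imread('pics/top0.png')[175:315,240:400]
cv2.imwrite('pics/crop0.png',cv2.resize(im,None,fx=4.25,fy=4.25,interpolation=cv2.INTER_CUBIC))
E
```

```text
(no output)
```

View pics/crop0.png

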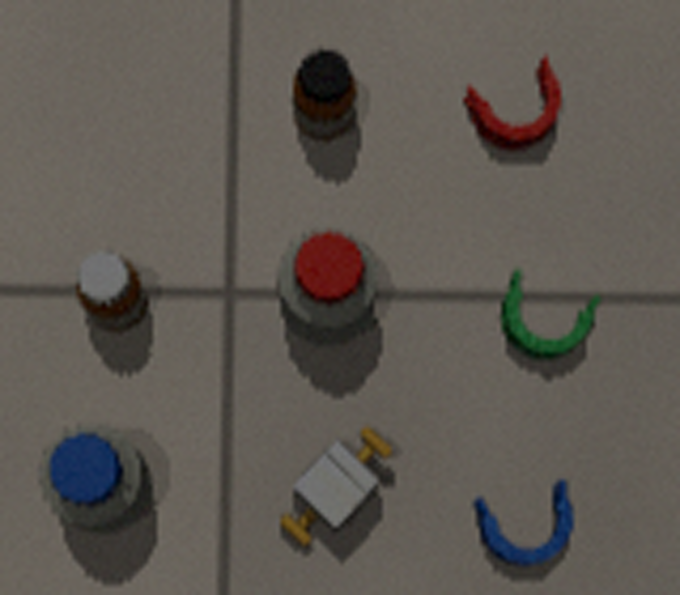

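Call:
play_rows:
  targets:
    - [18,-31,0,0,0,-1.6,-1]
    - [18,-31,0,0,0,-1.6,-1]
    - [18,-31,0,0,0,-1.6,-1]
    - [18,-31,0,0,0,-1.6,-1]
    - [18,-31,0,0,0,-1.6,-1]
    - [18,-31,0,0,0,-1.6,-1]
    - [18,-31,0,0,0,-1.6,-1]
    - [18,-31,0,0,0,-1.6,-1]
  force: 30

```text
clock: 1.22
tool_pos: [294.9, 253.5, 245.6]
ee_rot: [3.141, 0.0, 2.626]
wrist_force: [1.4, 0.6, 0.4]
finger_gap: 85.3
finger_force: 0.0
```

Call:
play_rows:
  targets:
    - [18,-31,0,0,0,-1.6,-1]
    - [18,-31,0,0,0,-1.6,-1]
    - [18,-31,0,0,0,-1.6,-1]
    - [18,-31,0,0,0,-1.6,-1]
    - [18,-31,0,0,0,-1.6,-1]
    - [18,-31,0,0,0,-1.6,-1]
    - [18,-31,0,0,0,-1.6,-1]
    - [0,0,0,0,0,0,-1]

```text
clock: 1.88
tool_pos: [422.2, 33.6, 245.0]
ee_rot: [-3.14, 0.001, 2.425]
wrist_force: [0.6, 0.6, -0.4]
finger_gap: 85.3
finger_force: 0.0
```

```bash
cat >> look.py <<'E'
def tcp():
    s=r.observe(); print(s['clock'],s['tool_pos'].round(1),s['ee_rot'].round(3),s['finger_gap'])
def find(cam,*names):
    for n in names: print(n,[([round(float(v)) for v in q['point']],round(q['score'],2)) for q in r.place_of(n,cam)[:2]])
E
python3 - <<'E'
from look import *
tcp();save('wrist','w1');print(r.camera_model('wrist')['world_to_cam'].round(3))
find('wrist','boss_head_centre','water_bottle_centre','oil_vial_centre','red_clip_centre','green_clip_centre')
E
```

```text
1.8833 [422.2  33.6 245. ] [-3.140e+00  1.000e-03  2.425e+00] 85.28545971569766
[[ 6.56000e-01  7.55000e-01 -0.00000e+00 -3.02661e+02]
 [ 7.30000e-01 -6.33000e-01  2.57000e-01 -3.17518e+02]
 [ 1.94000e-01 -1.69000e-01 -9.66000e-01  3.01751e+02]
 [ 0.00000e+00  0.00000e+00  0.00000e+00  1.00000e+00]]
boss_head_centre [([449, -6, 19], 0.81)]
water_bottle_centre [([451, 101, 46], 0.58), ([432, -98, 13], 0.26)]
oil_vial_centre [([636, -2, 32], 0.69)]
red_clip_centre []
green_clip_centre [([533, -107, 13], 0.83), ([633, -4, 34], 0.39)]
```

View pics/w1.png

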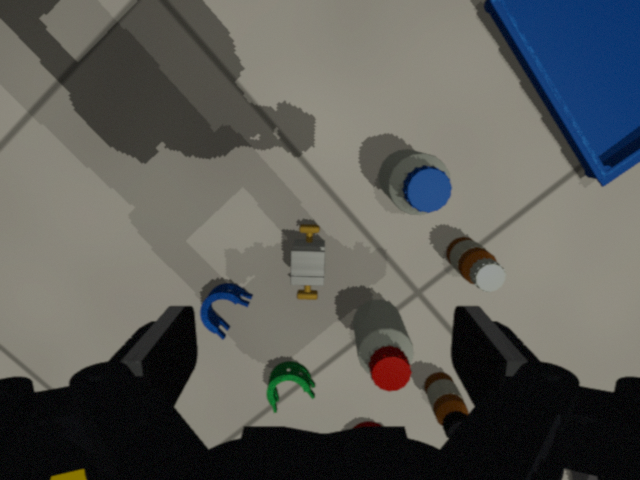

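Call:
play_rows:
  targets:
    - [13,-20,-15,0,0,0,-1]
    - [14,-20,-20,0,0,0,-1]
    - [0,0,-30,0,0,0,-1]
    - [0,0,-30,0,0,0,-1]
    - [0,0,-30,0,0,0,-1]
    - [0,0,-30,0,0,0,-1]
    - [0,0,-25,0,0,0,-1]
    - [0,0,-15,0,0,0,-1]

```text
clock: 2.85
tool_pos: [445.8, -0.8, 47.5]
ee_rot: [-3.14, -0.003, 2.434]
wrist_force: [-0.5, -0.3, -0.3]
finger_gap: 85.6
finger_force: 0.0
```

Call:
play_rows:
  targets:
    - [0,0,-15,0,0,0,-1]
    - [0,0,-12,0,0,0,-1]
    - [0,0,0,0,0,0,-1]
    - [0,0,0,0,0,0,0.6]
    - [0,0,0,0,0,0,0.6]
    - [0,0,0,0,0,0,0.6]
    - [0,0,0,0,0,0,0.6]
    - [0,0,0,0,0,0,0.6]

```text
clock: 3.52
tool_pos: [448.0, -2.1, 24.2]
ee_rot: [3.141, 0.001, 2.432]
wrist_force: [0.1, 0.0, 0.8]
finger_gap: 27.4
finger_force: 29.6
```

Call:
play_rows:
  targets:
    - [0,0,15,0,0,0,0.6]
    - [0,0,30,0,0,0,0.6]
    - [0,0,35,0,0,0,0.6]
    - [0,0,35,0,0,0,0.6]
    - [0,0,25,0,0,0,0.6]
    - [3,25,0,0,0,-4,0.6]
    - [3,35,0,0,0,-5,0.6]
    - [3,35,0,0,0,-5,0.6]

```text
clock: 4.18
tool_pos: [456.7, 93.7, 164.1]
ee_rot: [3.14, 0.001, 2.181]
wrist_force: [1.0, 0.3, -2.0]
finger_gap: 27.0
finger_force: 29.9
```

Call:
play_rows:
  targets:
    - [3,35,0,0,0,-5,0.6]
    - [3,35,0,0,0,-5,0.6]
    - [3,35,0,0,0,-5,0.6]
    - [3,35,0,0,0,-5,0.6]
    - [3,35,0,0,0,-5,0.6]
    - [1,10,-15,0,0,-5,0.6]
    - [0,0,-30,0,0,-5,0.6]
    - [0,0,-30,0,0,0,0.6]

```text
clock: 4.85
tool_pos: [472.9, 279.3, 88.3]
ee_rot: [3.139, -0.001, 1.574]
wrist_force: [0.2, -0.1, -2.7]
finger_gap: 27.9
finger_force: 30.0
```

Call:
play_rows:
  targets:
    - [0,0,-20,0,0,0,0.6]
    - [0,0,-20,0,0,0,0.6]
    - [0,0,-10,0,0,0,0.6]
    - [0,0,-5,0,0,0,0.6]
    - [0,0,-3,0,0,0,0.6]
    - [0,0,-2,0,0,0,0.6]
    - [0,0,0,0,0,0,0.6]
    - [0,0,0,0,0,0,0.6]

```text
clock: 5.52
tool_pos: [473.1, 278.3, 29.4]
ee_rot: [3.14, -0.001, 1.577]
wrist_force: [1.2, 0.9, -1.1]
finger_gap: 27.5
finger_force: 30.0
```

Call:
play_rows:
  targets:
    - [0,0,-1,0,0,0,0.3]
    - [0,0,0,0,0,0,-0.4]
    - [0,0,0,0,0,0,-0.6]
    - [0,0,20,0,0,0,-0.6]
    - [0,0,35,0,0,0,-0.6]
    - [0,0,35,0,0,0,-0.6]
    - [0,0,30,0,0,0,-1]
    - [13,-30,10,0,0,-5,-1]

```text
clock: 6.18
tool_pos: [486.0, 251.9, 163.6]
ee_rot: [3.134, -0.006, 1.495]
wrist_force: [1.6, 0.3, 0.5]
finger_gap: 85.2
finger_force: 0.0
```

Call:
play_rows:
  targets:
    - [14,-32,10,0,0,-6,-1]
    - [14,-32,0,0,0,-6,-1]
    - [14,-32,0,0,0,-6,-1]
    - [14,-32,0,0,0,-6,-1]
    - [14,-32,0,0,0,-6,-1]
    - [14,-32,0,0,0,-6,-1]
    - [14,-32,0,0,0,-6,-1]
    - [14,-32,0,0,0,-6,-1]

```text
clock: 6.85
tool_pos: [598.0, -9.8, 167.8]
ee_rot: [3.141, -0.001, 0.646]
wrist_force: [0.5, 0.6, 0.2]
finger_gap: 85.6
finger_force: 0.0
```

```bash
python3 - <<'E'
from look import *
tcp();save('wrist','w2')
find('wrist','boss_head_centre','oil_vial_centre','red_clip_centre','green_clip_centre')
E
```

```text
6.85 [598.   -9.8 167.8] [ 3.141e+00 -1.000e-03  6.460e-01] 85.60353526042168
boss_head_centre []
oil_vial_centre [([632, 0, 35], 0.61)]
red_clip_centre [([638, -92, 13], 0.87), ([541, -3, 46], 0.32)]
green_clip_centre [([535, -109, 12], 0.72)]
```

View pics/w2.png

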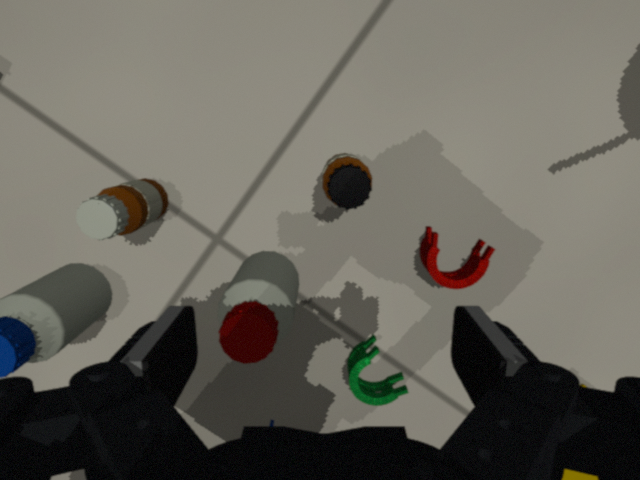

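Call:
play_rows:
  targets:
    - [12,-22,0,0,0,-4,-1]
    - [14,-29,0,0,0,-5,-1]
    - [14,-30,0,0,0,-4,-1]
    - [0,0,-30,0,0,0,-1]
    - [0,0,-30,0,0,0,-1]
    - [0,0,-30,0,0,0,-1]
    - [0,0,-25,0,0,0,-1]
    - [0,0,0,0,0,0,-1]

```text
clock: 7.77
tool_pos: [634.0, -86.8, 45.9]
ee_rot: [-3.135, 0.009, 0.427]
wrist_force: [-1.6, 0.5, -1.3]
finger_gap: 85.3
finger_force: 0.0
```

Call:
play_rows:
  targets:
    - [2,-2,-12,0,0,0,-1]
    - [2,-2,-10,0,0,0,-1]
    - [0,0,-6,0,0,0,-1]
    - [0,0,0,0,0,0,0.1]
    - [0,0,0,0,0,0,0.2]
    - [0,0,0,0,0,0,0.3]
    - [0,0,0,0,0,0,0.3]
    - [0,0,0,0,0,0,0.3]
  force: 20

```text
clock: 8.43
tool_pos: [642.1, -93.0, 25.6]
ee_rot: [3.141, -0.002, 0.425]
wrist_force: [-1.3, 1.2, 4.6]
finger_gap: 41.5
finger_force: 20.6
```

Call:
play_rows:
  targets:
    - [0,0,0,0,0,0,-0.3]
    - [0,0,0,0,0,0,-0.3]
    - [0,0,-4,0,0,0,-0.3]
    - [0,0,-4,0,0,0,-0.3]
    - [0,0,0,0,0,0,0.3]
    - [0,0,0,0,0,0,0.3]
    - [0,0,0,0,0,0,0.3]
    - [0,0,0,0,0,0,0.3]

```text
clock: 9.1
tool_pos: [641.5, -93.0, 16.3]
ee_rot: [3.141, -0.0, 0.425]
wrist_force: [-0.1, -1.1, -0.8]
finger_gap: 41.3
finger_force: 20.5
```

Call:
play_rows:
  targets:
    - [0,0,15,0,0,0,0.3]
    - [0,0,30,0,0,0,0.3]
    - [0,0,35,0,0,0,0.3]
    - [0,0,35,0,0,0,0.3]
    - [-8,24,20,0,0,4,0.3]
    - [-12,34,0,0,0,5,0.3]
    - [-12,34,0,0,0,5,0.3]
    - [-12,34,0,0,0,5,0.3]

```text
clock: 9.77
tool_pos: [597.0, 34.0, 152.1]
ee_rot: [3.141, -0.001, 0.76]
wrist_force: [0.4, 0.1, -1.0]
finger_gap: 41.5
finger_force: 20.5
```

Call:
play_rows:
  targets:
    - [-12,34,0,0,0,5,0.3]
    - [-12,34,0,0,0,5,0.3]
    - [-12,34,0,0,0,5,0.3]
    - [-12,34,0,0,0,5,0.3]
    - [-12,34,0,0,0,5,0.3]
    - [-12,34,0,0,0,5,0.3]
    - [-12,34,0,0,0,5,0.3]
    - [-12,34,0,0,0,5,0.3]

```text
clock: 10.43
tool_pos: [500.7, 306.6, 151.6]
ee_rot: [3.141, -0.0, 1.459]
wrist_force: [0.4, 0.6, 0.0]
finger_gap: 41.8
finger_force: 20.5
```

Call:
play_rows:
  targets:
    - [-12,34,0,0,0,5,0.3]
    - [-12,34,0,0,0,2,0.3]
    - [-8,14,0,0,0,0,0.3]
    - [0,0,-15,0,0,0,0.3]
    - [0,0,-30,0,0,0,0.3]
    - [0,0,-30,0,0,0,0.3]
    - [0,0,-15,0,0,0,0.3]
    - [0,0,0,0,0,0,0.3]

```text
clock: 11.1
tool_pos: [467.4, 385.5, 56.6]
ee_rot: [-3.135, 0.005, 1.577]
wrist_force: [-0.3, 0.1, -0.2]
finger_gap: 41.9
finger_force: 20.5
```

Call:
play_rows:
  targets:
    - [0,0,-15,0,0,0,0.3]
    - [0,0,-12,0,0,0,0.3]
    - [0,0,-5,0,0,0,0.3]
    - [0,0,0,0,0,0,0.3]
    - [0,0,0,0,0,0,0.3]

```text
clock: 11.52
tool_pos: [469.7, 387.1, 29.9]
ee_rot: [3.141, -0.0, 1.577]
wrist_force: [-0.6, -0.1, 0.7]
finger_gap: 42.0
finger_force: 20.5
```

Call:
play_rows:
  targets:
    - [0,0,-4,0,0,0,0.3]
    - [0,0,-3,0,0,0,0.3]
    - [0,0,-2,0,0,0,0.3]
    - [0,0,0,0,0,0,0.3]
    - [0,0,0,0,0,0,-0.1]
    - [0,0,0,0,0,0,-0.6]
    - [0,0,0,0,0,0,-0.6]
    - [0,0,20,0,0,0,-0.6]

```text
clock: 12.18
tool_pos: [467.5, 385.5, 36.4]
ee_rot: [-3.136, 0.004, 1.577]
wrist_force: [0.1, -0.2, -0.5]
finger_gap: 68.3
finger_force: 0.0
```

Call:
play_rows:
  targets:
    - [0,0,35,0,0,0,-0.6]
    - [0,0,35,0,0,0,-1]
    - [0,0,35,0,0,0,-1]
    - [13,-31,10,0,0,-6,-1]
    - [13,-31,10,0,0,-6,-1]
    - [14,-34,0,0,0,-6,-1]
    - [14,-34,0,0,0,-6,-1]
    - [14,-34,0,0,0,-6,-1]

```text
clock: 12.85
tool_pos: [538.0, 221.5, 166.0]
ee_rot: [3.141, -0.001, 1.048]
wrist_force: [-0.6, 0.7, -0.1]
finger_gap: 85.6
finger_force: 0.0
```

Call:
play_rows:
  targets:
    - [14,-34,0,0,0,-6,-1]
    - [14,-34,0,0,0,-6,-1]
    - [14,-34,0,0,0,-6,-1]
    - [14,-34,0,0,0,-6,-1]
    - [14,-34,0,0,0,-6,-1]
    - [14,-34,0,0,0,0,-1]
    - [12,-15,0,0,0,0,-1]
    - [0,0,0,0,0,0,-1]

```text
clock: 13.52
tool_pos: [634.7, -0.1, 165.1]
ee_rot: [3.14, -0.0, 0.525]
wrist_force: [-0.5, 0.1, 0.5]
finger_gap: 85.4
finger_force: 0.0
```

Call:
play_rows:
  targets:
    - [-1,0,-20,0,0,0,-1]
    - [-1,0,-30,0,0,0,-1]
    - [0,0,-30,0,0,0,-1]
    - [0,0,-28,0,0,0,-1]
    - [0,0,-18,0,0,0,-1]
    - [0,0,-10,0,0,0,-1]
    - [0,0,0,0,0,0,-1]
    - [0,0,0,0,0,0,-0.3]

```text
clock: 14.18
tool_pos: [631.8, 4.3, 30.1]
ee_rot: [3.141, -0.001, 0.53]
wrist_force: [0.0, 0.5, -0.4]
finger_gap: 75.8
finger_force: 0.0
```

Call:
play_rows:
  targets:
    - [0,0,0,0,0,0,0.2]
    - [0,0,0,0,0,0,0.6]
    - [0,0,0,0,0,0,0.6]
    - [0,0,0,0,0,0,0.6]
    - [0,0,0,0,0,0,0.6]
    - [0,0,0,0,0,0,0.6]
  force: 25

```text
clock: 14.68
tool_pos: [632.3, 3.9, 30.8]
ee_rot: [3.14, -0.002, 0.529]
wrist_force: [-1.2, -0.5, 6.2]
finger_gap: 29.3
finger_force: 24.9
```

Call:
play_rows:
  targets:
    - [0,0,10,0,0,0,0.6]
    - [0,0,25,0,0,0,0.6]
    - [0,0,35,0,0,0,0.6]
    - [0,0,35,0,0,0,0.6]
    - [0,0,30,0,0,0,0.6]
    - [-11,24,0,0,0,5,0.6]
    - [-16,33,0,0,0,5,0.6]
    - [-16,33,0,0,0,5,0.6]

```text
clock: 15.35
tool_pos: [588.0, 94.3, 165.3]
ee_rot: [3.141, -0.001, 0.794]
wrist_force: [-0.1, 0.3, -0.9]
finger_gap: 29.5
finger_force: 24.8
```

Call:
play_rows:
  targets:
    - [-16,33,0,0,0,6,0.6]
    - [-16,33,0,0,0,6,0.6]
    - [-16,33,0,0,0,6,0.6]
    - [-16,33,0,0,0,6,0.6]
    - [-16,33,0,0,0,6,0.6]
    - [-16,33,0,0,0,6,0.6]
    - [-16,33,0,0,0,6,0.6]
    - [-5,8,0,0,0,3,0.6]

```text
clock: 16.02
tool_pos: [468.8, 337.0, 164.7]
ee_rot: [-3.141, -0.002, 1.586]
wrist_force: [0.3, -0.1, -0.5]
finger_gap: 29.3
finger_force: 24.9
```

Call:
play_rows:
  targets:
    - [0,0,-20,0,0,0,0.6]
    - [0,0,-30,0,0,0,0.6]
    - [0,0,-30,0,0,0,0.6]
    - [0,0,-15,0,0,0,0.6]
    - [0,0,0,0,0,0,0.6]
    - [0,0,0,0,0,0,0.6]

```text
clock: 16.52
tool_pos: [471.2, 332.8, 69.3]
ee_rot: [-3.14, 0.001, 1.577]
wrist_force: [0.9, -0.4, 0.2]
finger_gap: 29.5
finger_force: 24.9
```

Call:
play_rows:
  targets:
    - [0,0,-12,0,0,0,0.6]
    - [0,0,-10,0,0,0,0.6]
    - [0,0,-6,0,0,0,0.6]
    - [0,0,-4,0,0,0,0.6]
    - [0,0,-2,0,0,0,0.6]
    - [0,0,0,0,0,0,0.6]
    - [0,0,0,0,0,0,0.6]

```text
clock: 17.1
tool_pos: [471.7, 333.1, 35.6]
ee_rot: [3.141, -0.0, 1.577]
wrist_force: [-0.2, -0.7, -0.7]
finger_gap: 29.1
finger_force: 24.9
```

Call:
play_rows:
  targets:
    - [0,0,-1,0,0,0,0.6]
    - [0,0,0,0,0,0,0.1]
    - [0,0,0,0,0,0,-0.5]
    - [0,0,0,0,0,0,-0.8]
    - [0,0,0,0,0,0,-0.8]
    - [0,0,20,0,0,0,-0.8]
    - [0,0,35,0,0,0,-0.8]
    - [0,0,35,0,0,0,-1]

```text
clock: 17.77
tool_pos: [470.7, 332.5, 124.1]
ee_rot: [-3.139, 0.002, 1.577]
wrist_force: [1.1, 0.4, 0.8]
finger_gap: 84.8
finger_force: 0.0
```

Call:
play_rows:
  targets:
    - [0,0,35,0,0,0,-1]
    - [0,-32,10,0,0,0,-1]
    - [-2,-34,5,0,0,0,-1]
    - [-2,-34,0,0,0,0,-1]
    - [-2,-34,0,0,0,0,-1]
    - [-2,-34,0,0,0,0,-1]
    - [-4,-34,0,0,0,0,-1]
    - [0,0,0,0,0,0,-1]

```text
clock: 18.43
tool_pos: [459.2, 126.6, 174.6]
ee_rot: [3.141, 0.002, 1.572]
wrist_force: [0.2, -0.1, -0.8]
finger_gap: 85.6
finger_force: 0.0
```

```bash
python3 - <<'E'
from look import *
tcp();im,_=save('top','top1')
cv2.imwrite('pics/crop1.png',cv2.resize(im[150:350,60:560,::-1],None,fx=1.6,fy=1.6))
find('top','boss_head_centre','oil_vial_centre','red_clip_centre','water_bottle_centre')
r.get_image('wrist');find('wrist','water_bottle_centre')
E
```

```text
18.4333 [459.2 126.6 174.6] [3.141e+00 2.000e-03 1.572e+00] 85.64618040226055
boss_head_centre []
oil_vial_centre [([469, 333, 39], 0.57), ([541, -3, 44], 0.21)]
red_clip_centre [([469, 383, 15], 0.56), ([439, -96, 14], 0.26)]
water_bottle_centre [([450, 107, 43], 0.56)]
water_bottle_centre [([450, 100, 49], 0.57)]
```

View pics/crop1.png

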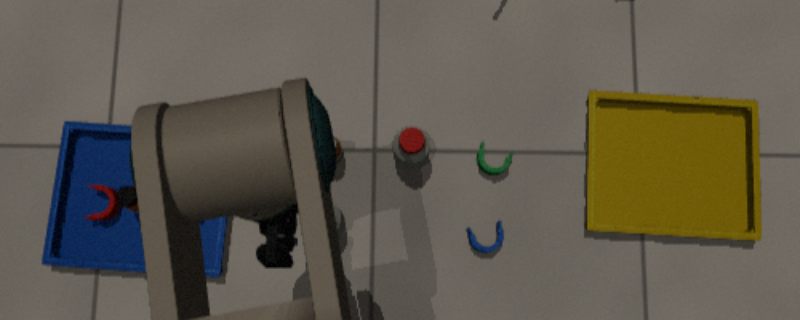

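Call:
play_rows:
  targets:
    - [-3,-8,0,0,0,-7,-1]
    - [-3,-8,0,0,0,-7,-1]
    - [-3,-7,0,0,0,-7,-1]
    - [0,0,0,0,0,-7,-1]
    - [0,0,0,0,0,-7,-1]
    - [0,0,0,0,0,-7,-1]
    - [0,0,0,0,0,-7,-1]
    - [0,0,0,0,0,0,-1]

```text
clock: 19.45
tool_pos: [450.5, 108.7, 174.2]
ee_rot: [-3.141, 0.0, 0.718]
wrist_force: [0.5, -0.0, 0.1]
finger_gap: 85.6
finger_force: 0.0
```

Call:
play_rows:
  targets:
    - [0,0,-15,0,0,0,-1]
    - [0,0,-25,0,0,0,-1]
    - [0,0,-25,0,0,0,-1]
    - [0,0,-25,0,0,0,-1]
    - [0,0,-25,0,0,0,-1]
    - [0,0,-15,0,0,0,-1]
    - [0,0,0,0,0,0,-1]
    - [0,0,0,0,0,0,-1]

```text
clock: 20.12
tool_pos: [450.2, 108.3, 44.0]
ee_rot: [-3.141, 0.001, 0.725]
wrist_force: [0.8, 0.7, 0.2]
finger_gap: 85.5
finger_force: 0.0
```

Call:
play_rows:
  targets:
    - [0,-4,0,0,0,0,-1]
    - [0,0,0,0,0,0,-0.3]
    - [0,0,0,0,0,0,0]
    - [0,0,0,0,0,0,0.3]
    - [0,0,0,0,0,0,0.3]
    - [0,0,0,0,0,0,0.3]
    - [0,0,0,0,0,0,0.3]

```text
clock: 20.7
tool_pos: [451.1, 104.1, 45.2]
ee_rot: [3.141, -0.001, 0.722]
wrist_force: [-1.4, 0.3, 5.7]
finger_gap: 44.8
finger_force: 26.4
```

Call:
play_rows:
  targets:
    - [0,0,10,0,0,0,0.3]
    - [0,0,25,0,0,0,0.3]
    - [0,0,35,0,0,0,0.3]
    - [0,0,35,0,0,0,0.3]
    - [0,0,30,0,0,0,0.3]
    - [4,-24,0,0,0,3,0.3]
    - [5,-34,0,0,0,3,0.3]
    - [5,-34,0,0,0,3,0.3]

```text
clock: 21.37
tool_pos: [464.5, 11.4, 180.4]
ee_rot: [3.14, -0.001, 0.884]
wrist_force: [0.9, -0.2, -1.8]
finger_gap: 45.1
finger_force: 26.0
```

Call:
play_rows:
  targets:
    - [5,-34,0,0,0,3,0.3]
    - [5,-34,0,0,0,3,0.3]
    - [5,-34,0,0,0,3,0.3]
    - [5,-34,0,0,0,3,0.3]
    - [5,-34,0,0,0,3,0.3]
    - [5,-34,0,0,0,4,0.3]
    - [5,-34,0,0,0,4,0.3]
    - [5,-34,0,0,0,4,0.3]

```text
clock: 22.03
tool_pos: [504.2, -261.7, 179.5]
ee_rot: [-3.141, -0.0, 1.353]
wrist_force: [0.3, 0.3, -0.5]
finger_gap: 45.2
finger_force: 26.0
```

Call:
play_rows:
  targets:
    - [5,-34,0,0,0,4,0.3]
    - [5,-34,0,0,0,4,0.3]
    - [5,-34,0,0,0,4,0.3]
    - [3,-18,0,0,0,2,0.3]
    - [0,0,-15,0,0,0,0.3]
    - [0,0,-30,0,0,0,0.3]
    - [0,0,-15,0,0,0,0.3]
    - [0,0,0,0,0,0,0.3]

```text
clock: 22.7
tool_pos: [520.5, -378.6, 114.2]
ee_rot: [-3.135, -0.006, 1.594]
wrist_force: [-0.8, 0.4, -2.3]
finger_gap: 44.9
finger_force: 26.0
```

Target height is about 49 (45.2 + 4).

Call:
play_rows:
  targets:
    - [0,0,-15,0,0,0,0.3]
    - [0,0,-20,0,0,0,0.3]
    - [0,0,-15,0,0,0,0.3]
    - [0,0,-8,0,0,0,0.3]
    - [0,0,0,0,0,0,0.3]
    - [0,0,0,0,0,0,0.3]

```text
clock: 23.2
tool_pos: [522.8, -380.2, 62.4]
ee_rot: [3.141, 0.001, 1.594]
wrist_force: [-0.5, -0.4, -1.3]
finger_gap: 44.9
finger_force: 26.0
```

Call:
play_rows:
  targets:
    - [0,0,-5,0,0,0,0.3]
    - [0,0,-4,0,0,0,0.3]
    - [0,0,-3,0,0,0,0.3]
    - [0,0,-1,0,0,0,0.3]
    - [0,0,0,0,0,0,0.3]
    - [0,0,0,0,0,0,0.3]

```text
clock: 23.7
tool_pos: [522.8, -380.4, 49.3]
ee_rot: [3.141, 0.001, 1.594]
wrist_force: [-1.2, 0.5, 4.1]
finger_gap: 45.1
finger_force: 26.4
```

Call:
play_rows:
  targets:
    - [0,0,0,0,0,0,0]
    - [0,0,0,0,0,0,-0.5]
    - [0,0,0,0,0,0,-0.9]
    - [0,0,0,0,0,0,-0.9]
    - [0,0,20,0,0,0,-1]
    - [0,0,35,0,0,0,-1]
    - [0,0,35,0,0,0,-1]
    - [0,0,30,0,0,5,-1]

```text
clock: 24.37
tool_pos: [522.5, -380.0, 170.3]
ee_rot: [3.141, 0.0, 1.681]
wrist_force: [1.2, 0.1, 0.8]
finger_gap: 85.3
finger_force: 0.0
```

Call:
play_rows:
  targets:
    - [1,24,0,0,0,6,-1]
    - [1,30,0,0,0,6,-1]
    - [1,30,0,0,0,6,-1]
    - [1,30,0,0,0,6,-1]
    - [1,30,0,0,0,6,-1]
    - [1,30,0,0,0,6,-1]
    - [1,30,0,0,0,6,-1]
    - [1,10,0,0,0,6,-1]

```text
clock: 25.03
tool_pos: [530.5, -162.5, 168.1]
ee_rot: [3.141, -0.001, 2.527]
wrist_force: [0.4, -0.1, 0.0]
finger_gap: 86.1
finger_force: 0.0
```

```bash
python3 - <<'E'
from look import *
tcp();save('wrist','w3')
find('wrist','green_clip_centre','water_bottle_centre')
E
```

```text
25.0333 [ 530.5 -162.5  168.1] [ 3.141e+00 -1.000e-03  2.527e+00] 86.12705859825331
green_clip_centre []
water_bottle_centre []
```

View pics/w3.png

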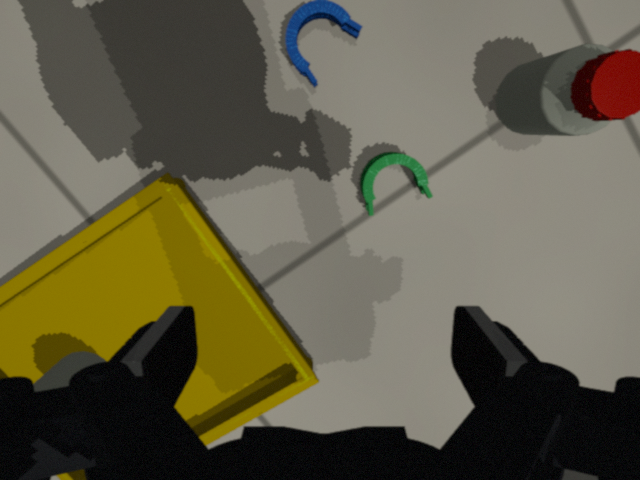

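Call:
play_rows:
  targets:
    - [1,22,0,0,0,6,-1]
    - [2,25,0,0,0,6,-1]
    - [0,8,-15,0,0,5,-1]
    - [0,0,-30,0,0,0,-1]
    - [0,0,-30,0,0,0,-1]
    - [0,0,-30,0,0,0,-1]
    - [0,0,-20,0,0,0,-1]
    - [0,0,0,0,0,0,-1]
  force: 20

```text
clock: 25.85
tool_pos: [530.4, -111.5, 38.0]
ee_rot: [-3.141, -0.009, 2.811]
wrist_force: [-0.6, -0.2, -0.2]
finger_gap: 85.1
finger_force: 0.0
```

Call:
play_rows:
  targets:
    - [0,0,-12,0,0,0,-1]
    - [0,0,-9,0,0,0,-1]
    - [0,0,-6,0,0,0,-1]
    - [0,0,0,0,0,0,-1]
    - [0,0,0,0,0,0,-1]

```text
clock: 26.27
tool_pos: [533.8, -111.2, 16.7]
ee_rot: [3.142, 0.001, 2.815]
wrist_force: [0.3, 0.3, 0.5]
finger_gap: 85.4
finger_force: 0.0
```

Call:
play_rows:
  targets:
    - [0,2,0,0,0,0,-0.3]
    - [0,0,0,0,0,0,0.1]
    - [0,0,0,0,0,0,0.3]
    - [0,0,0,0,0,0,0.3]
    - [0,0,0,0,0,0,0.3]
    - [0,0,0,0,0,0,0.3]

```text
clock: 26.77
tool_pos: [534.0, -109.0, 17.0]
ee_rot: [3.141, 0.001, 2.816]
wrist_force: [-0.3, 0.8, 3.4]
finger_gap: 41.3
finger_force: 20.7
```

Call:
play_rows:
  targets:
    - [0,0,15,0,0,0,0.3]
    - [0,0,30,0,0,0,0.3]
    - [0,0,30,0,0,0,0.3]
    - [-1,-15,20,0,0,-6,0.3]
    - [-1,-20,0,0,0,-6,0.3]
    - [-1,-20,0,0,0,-6,0.3]
    - [-1,-20,0,0,0,-6,0.3]
    - [-1,-20,0,0,0,-6,0.3]

```text
clock: 27.43
tool_pos: [528.2, -204.9, 111.2]
ee_rot: [-3.141, -0.0, 2.287]
wrist_force: [-0.2, -0.0, -0.7]
finger_gap: 41.7
finger_force: 20.3
```

Call:
play_rows:
  targets:
    - [-1,-20,0,0,0,-6,0.3]
    - [-1,-20,0,0,0,-6,0.3]
    - [-1,-20,0,0,0,-6,0.3]
    - [-1,-16,0,0,0,-6,0.3]
    - [0,0,0,0,0,-6,0.3]
    - [0,0,0,0,0,-6,0.3]
    - [0,0,-15,0,0,-5,0.3]
    - [0,0,-15,0,0,0,0.3]

```text
clock: 28.1
tool_pos: [524.9, -280.6, 81.7]
ee_rot: [3.14, 0.001, 1.572]
wrist_force: [0.1, 0.1, -0.6]
finger_gap: 41.8
finger_force: 20.4
```

Call:
play_rows:
  targets:
    - [0,0,-20,0,0,0,0.3]
    - [0,0,-20,0,0,0,0.3]
    - [0,0,-10,0,0,0,0.3]
    - [0,0,0,0,0,0,0.3]
    - [0,0,0,0,0,0,0.3]

```text
clock: 28.52
tool_pos: [524.4, -280.0, 31.3]
ee_rot: [-3.141, -0.0, 1.577]
wrist_force: [0.1, -1.1, 1.1]
finger_gap: 41.8
finger_force: 20.4
```

Target 21; lower 10, release, and back off.

Call:
play_rows:
  targets:
    - [0,0,-4,0,0,0,0.3]
    - [0,0,-4,0,0,0,0.3]
    - [0,0,-2,0,0,0,0.3]
    - [0,0,0,0,0,0,0.3]
    - [0,0,0,0,0,0,-0.1]
    - [0,0,0,0,0,0,-0.6]
    - [0,0,0,0,0,0,-0.6]
    - [0,0,15,0,0,0,-0.6]

```text
clock: 29.18
tool_pos: [523.0, -279.1, 33.6]
ee_rot: [-3.137, -0.003, 1.577]
wrist_force: [-0.2, -0.0, -0.1]
finger_gap: 68.3
finger_force: 0.0
```

Call:
play_rows:
  targets:
    - [0,0,35,0,0,0,-0.6]
    - [0,0,35,0,0,0,-0.6]
    - [0,0,35,0,0,0,-1]
    - [-20,30,20,0,0,0,-1]
    - [-20,30,10,0,0,0,-1]
    - [-20,30,0,0,0,0,-1]
    - [-20,30,0,0,0,0,-1]
    - [0,0,0,0,0,0,-1]

```text
clock: 29.85
tool_pos: [441.7, -156.1, 170.8]
ee_rot: [-3.14, -0.002, 1.579]
wrist_force: [-0.4, -0.5, 1.0]
finger_gap: 85.0
finger_force: 0.0
```

```bash
python3 - <<'E'
from look import *
tcp();im,_=save('top','top2')
cv2.imwrite('pics/crop2.png',cv2.resize(im[150:350,60:560,::-1],None,fx=1.6,fy=1.6))
save('scene','sc')
find('top','boss_head_centre','oil_vial_centre','red_clip_centre','water_bottle_centre','green_clip_centre','spare_vial_centre','spare_bottle_centre','spare_clip_centre')
E
```

```text
29.85 [ 441.7 -156.1  170.8] [-3.140e+00 -2.000e-03  1.579e+00] 85.03910183571395
boss_head_centre [([471, 277, 21], 0.55)]
oil_vial_centre [([472, 333, 38], 0.54)]
red_clip_centre [([468, 384, 13], 0.67)]
water_bottle_centre [([522, -381, 50], 0.53), ([438, -94, 15], 0.28)]
green_clip_centre []
spare_vial_centre [([538, 98, 37], 0.78)]
spare_bottle_centre [([540, -4, 44], 0.73)]
spare_clip_centre [([436, -96, 12], 0.64)]
```

View pics/crop2.png

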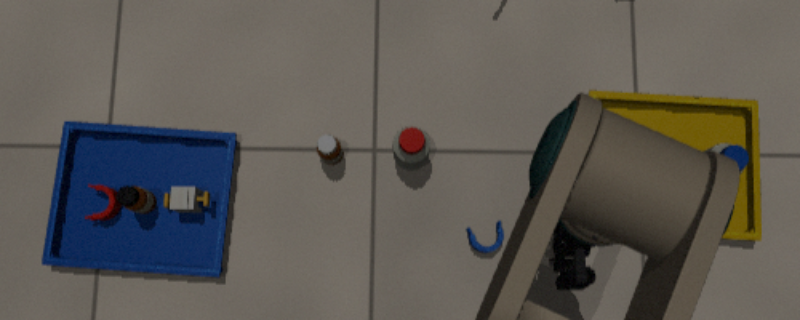

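View pics/sc.png

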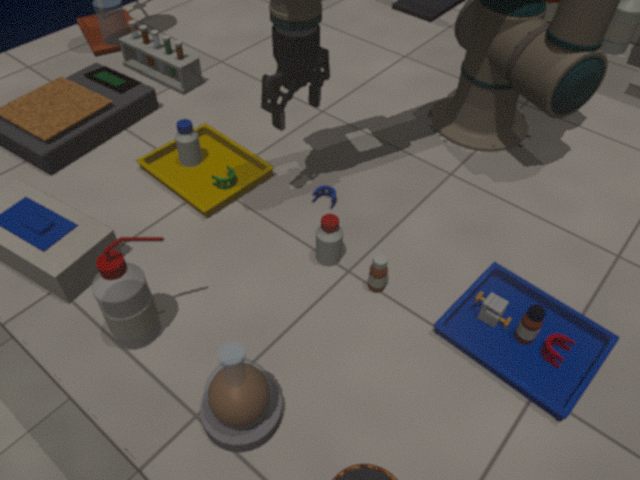

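In the scene view, the boss head (492,308), black-capped vial (530,322) and red clip (557,348) stand in the blue tray. The blue-capped bottle (188,145) and green clip (225,180) stand in the yellow tray, and the spares have not moved.

```bash
python3 -c "
from plant import r
print(r.close_job())"
```

```text
the job is handed in; nothing more can be done
None
```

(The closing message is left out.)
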